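# Park the wafer stage and lock it with the pin

## Robot

A 7-joint arm with a two-finger parallel gripper is mounted at the origin on the work surface. World frame = base frame: x ahead of the robot, y to its left, z up, the work surface at z = 0. Lengths are in m, angles in rad, forces in N, time in s.
With the tool pointing down it reaches from about 0.4 to 0.85 m from the base axis. Payload 10.4 kg.
Tool frame: the origin (TCP) lies on the centre line of the jaws, within the pads' length; the fingertips stand 14 mm ahead of it and the grasp point (between the pads) lies 5 mm behind it (manip.tip_reach is the distance from the TCP to the fingertips, in m); z points along the fingers, y is the line along which they close (so a half turn about z gives the same grasp; the last joint's range is limited). The gripper opens to 85 mm and grips with 20 to 120 N. Pads are 22 mm wide; open, the fingers measure 114 mm over their backs; the gripper's body (76 mm by 85 mm) begins 54 mm behind the grasp point. The pads swing forward as they close: fully open they stand 13 mm farther back than shut.
Start: joints at [1.111, 0.332, -0.065, 1.46, 0.022, 1.35, -0.088], TCP at [0.264, -0.566, 0.245] pointing down, gripper open.
Joint ranges: [-2.6, 2.6], [-0.5, 2.12], [-1.47, 1.34], [0.16, 2.42], [-1.27, 4.41], [0.06, 2.06], [-2.6, 2.6]. Speed limits (rad/s): [2.22, 2.22, 2.79, 2.79, 3.14, 3.14, 3.14].

## Interface

Orientations are given as a unit quaternion [x, y, z, w].
In Python, from workcell import manip gives the robot as it stands.
- The arm moves only by the shell command python3 -m pendant 'ROWS' [FORCE]. ROWS is JSON, a list of rows, each a list of 7 numbers: the shift along the tool's x, y, z in units of 50 mm (1.0 is 50 mm), then the turn, a rotation vector about the tool's x, y, z in units of 8 degrees (1.0 is 8 degrees), then the opening, from -1 (shut) to 1 (fully open), so that 0 is half open. In form: [[dx, dy, dz, ax, ay, az, jaw], ...]. A call has exactly 10 rows; each row is the pose to reach, as a shift and turn from the pose commanded when the call began, along the tool's axes at that moment; what a row does not reach only later rows make up. A row lasts 1/8 s, in which the tool goes at most 62.5 mm and 10.7 degrees, less where a joint would pass 70% of its speed; a pose out of reach is approached as far as the arm can. A call with a gripper value outside its range is refused whole. The fingers move at their own pace and stop on an object; FORCE is the grip in N (left out, the last holds). Time passes only in rows, so rows that repeat a pose let the fingers close, or fill a call up. It gives the time, the measured TCP pose, the force, the opening and the grip force at its end, in the units of the state.
- manip.get_obs(): the state, without advancing time (a new reading comes with each control period).
- manip.camera(name): name is "side" or "top"; returns (picture, depth): 420x560x3 uint8, red, green, blue; 420x560 float32, m along the optical axis (not along the pixel's ray), 0 where there is no reading.
- manip.get_calibration(name): a dict with "fx", "fy", "cx", "cy" (pixels), "D" ([k1, k2, p1, p2, k3] as OpenCV has them; the pictures are not rectified), "xyz" and "orientation" of the camera in the world. Camera axes: x right, y up, looking along -z (the intrinsics and any distortion apply to the point x, -y, -z); pixel columns grow to the right and rows downward; lengths in m; the calibration is good to about 2 mm. A picture is of the moment at which its call begins. get_calibration takes no time and is no camera call.
- manip.hand_in(): hands the job in; it is judged then, once.
Trained networks look in the newest picture that a camera, given by its name, has taken for a name from the list of things; names that differ only in an ending like _2 or _b are one class to them, and where a whole thing is asked for, a point or a joint stands for the part that bears it (a point fixed in the world has none). Each returns a list of dicts, best first, with "p" (0 to 1); they miss things now and then, are a little off and sometimes report something else, mostly with a low value. They report only what shows in the picture. A call takes as long as a camera call.
- manip.find_in(thing, camera): "box" ([left, top, right, bottom] in pixels, round what is visible of it).
- manip.trace(thing, camera): "pixels" (420x560 bool, what is visible of it) and "box" ([left, top, right, bottom] in pixels, round what is visible of it).
- manip.tip_of(thing, camera): "pixel" ([column, row] in pixels: a listed point, or the origin of a listed thing).
The state is a dict: "clock": time; "joint_pos": joint angles; "joint_velocities": joint speeds; "tau": joint torques, N m; "position": TCP position; "ee_rot": TCP orientation; "ft_force": force on the tool from outside, world axes, zero at the start; "torque": the same for the moment, N m; "grip_width": opening from 0.0 (shut) to 1.0 (fully open); "grasp_force": force on a finger pad.
Only numpy, scipy, OpenCV 4.12 (cv2) and the standard library are available. Lean on these libraries where they do the work, as an engineer would, in place of code of your own. Each camera call takes 0.05 s, during which the arm holds its last target. There are 200 camera calls.

## Task

Park the wafer stage for service: slide its carriage all the way to the park stop, the taller steel end block of the base plate, then take the locking pin (the slim one with the tall knob) from the holder block and put it through the hole in the carriage's tongue and on into the base plate, until its collar rests flat on the tongue, and let go. Do not touch the wafer or the disc under it, and leave the thumbscrew, the cap and the screwdriver where they are.

Things in the scene. Friction and masses are not known exactly. Their poses are not given: they have to be found in the camera images.
- base: fixed aluminium base plate of the wafer stage lying on the bench, 240 mm along its x, 360 mm along its y, 20 mm thick; origin at the centre of its underside on the bench. The carriage slides along the base's y axis. The park stop, a steel end block (130 x 14 mm, top 50 mm above the bench), is at the +y end; the low white block at the -y end is 30 mm high.
- carriage (a joint): travel of the carriage along the base's +y axis in m: 0 at the far end from the park stop, 0.110 fully home against its park stop (a hard stop). A dragging friction of about 3 N holds it where it is left; it carries about 2.3 kg.
- handle (a point): middle of the carriage's handle: an upright steel post 16 mm in diameter, its top 84 mm and its foot 34 mm above the bench (this point at 59 mm), standing on the carriage plate near the corner on the side of the tongue. In the base's axes it is at x -45 mm and 80 mm in -y from the tongue's hole. It may be pinched from above or pushed.
- ear_hole (a point): centre of the upper mouth of the hole in the carriage's tongue, a grey plate 10 mm thick, 60 mm along y, sticking out 40 mm from the carriage's -x side; its top, flush with the carriage plate, is 34 mm above the bench. Through hole 11.5 mm in diameter with a 1.5 mm chamfer. Moves with the carriage; when parked it is exactly over the base hole.
- base_hole (a point): centre of the upper mouth of the hole in the base plate, 20 mm above the bench, 13 mm in diameter, through the whole 20 mm plate. There is a 4 mm gap between base plate and tongue.
- pin_grip (a point): point on the axis of the locking pin in the lower half of its knob, 55 mm above its tip. Standing in the holder, the pin's collar rests on the block: tip 10 mm, this point 65 mm, top of the knob 86 mm above the bench. Seated in the stage: tip 4 mm, this point 59 mm above the bench.
- pin_tip (a point): tip (lower end) of the locking pin, on its axis
- holder: fixed grey plastic holder block 150 mm (its x) x 60 mm x 40 mm high, origin at the centre of its underside; two upright 15 mm holes at x -40 and +40 mm hold the locking pin and the thumbscrew
- thumbscrew_head (a point): middle of the flat steel head (34 mm in diameter, 12 mm thick, top 52 mm above the bench) of the thumbscrew standing in the holder's other hole; too thick (13 mm) for the stage's hole; to be left alone
- chuck: wafer disc on top of the carriage's black stack: 108 mm in diameter, origin at the centre of its underside, 84 mm above the bench, top (the wafer) at 109 mm. In the base's axes its centre is 105 mm in +x from the tongue's hole. Must not be touched
- cap_mid (a point): centre of a loose round black cap, 74 mm in diameter, 39 mm high; to be left alone
- screwdriver_grip (a point): handle of a loose screwdriver, 170 mm long, lying on the bench; to be left alone
- switchbox: fixed steel switch box 50 x 110 x 75 mm with three toggle switches, origin at the centre of its underside; not used
- pin: locking pin, loose, about 60 g, upright in either hole of the holder; origin at its tip, z up along it. From the tip up: steel shank 10 mm in diameter, 30 mm long, nose tapered over 8 mm to 4 mm wide; collar 24 mm in diameter, 4 mm thick; black round knob 18 mm in diameter, 42 mm tall; 76 mm in all

How it is judged:
On the way, in this order (a step that is already met when the one before it is completed fails the run):
1. the carriage is slid home to its park stop (value of joint carriage above 0.107 m), for 0.2 s.
2. the locking pin is through the tongue and in the base plate (z of pin_tip in the frame of base below 0.014 m and horizontal distance between pin_tip and base_hole below 0.005 m), for 0.2 s.
At the end, for the whole second after the job is handed in: the carriage is within 3 mm of its park stop; the locking pin stands upright (within 5 degrees) through the tongue's hole and in the base's hole (tip within 5 mm of its axis), its collar down on the tongue within 2.5 mm, let go and at rest (value of joint carriage above 0.107 m and z of pin_tip in the frame of base below 0.0065 m and horizontal distance between pin_tip and base_hole below 0.005 m and angle between pin_tip's own z axis and vertical below 0.09 rad and linear speed of pin below 0.02 m/s); the robot touches nothing.
It fails at once if the wafer or its disc is touched (contact force between chuck and anything else above 0.5 N).
It fails at once if the thumbscrew is moved more than 20 mm (distance of thumbscrew_head from where it was at the start of the episode above 0.02 m).
It fails at once if the cap is moved more than 20 mm (distance of cap_mid from where it was at the start of the episode above 0.02 m).
It fails at once if the screwdriver is moved more than 20 mm (distance of screwdriver_grip from where it was at the start of the episode above 0.02 m).
It also fails if it takes over 67 s, if anything falls off the work surface, if the arm or the gripper's body presses on something with over 40 N, if the wrist force passes 120 N, or if a joint passes its speed limit or range.

## Working session

There is one attempt and no reset: what is moved stays moved. The work goes in short steps, Python scripts to look and compute and a shell command to move; the robot and the scene stay as the last step left them, time stands still between calls to the robot, and variables do not carry over. Pictures are saved under pics/ and viewed, at most 10 in all, crops included, and the job is handed in when it is done.

```bash
mkdir -p pics
cat > h.py <<'E'
import numpy as np, cv2
from scipy.spatial.transform import Rotation as R
from workcell import manip
def ray(cam,px):
    c=manip.get_calibration(cam); K=np.array([[c['fx'],0,c['cx']],[0,c['fy'],c['cy']],[0,0,1]])
    u=cv2.undistortPoints(np.array([[px]],float),K,np.array(c['D'],float))[0,0]
    r=R.from_quat(c['orientation']).as_matrix()
    return np.array(c['xyz']), r@np.array([u[0],-u[1],-1.0])
def atz(cam,px,z):
    o,d=ray(cam,px); return o+d*(z-o[2])/d[2]
def dep(cam,px,D):
    o,d=ray(cam,px); return o+d*D[int(round(px[1])),int(round(px[0]))]
def tri(p1,p2):
    (o1,d1),(o2,d2)=ray('side',p1),ray('top',p2)
    A=np.stack([d1,-d2],1); t=np.linalg.lstsq(A,o2-o1,rcond=None)[0]
    a,b=o1+t[0]*d1,o2+t[1]*d2; return (a+b)/2,np.linalg.norm(a-b)
def totool(dw):
    q=manip.get_obs()['ee_rot']; return R.from_quat(q).inv().apply(dw)/0.05
E
python3 - <<'E'
from h import *
np.set_printoptions(precision=4,suppress=True)
o=manip.get_obs(); print(o['clock'],o['position'],o['ee_rot'],R.from_quat(o['ee_rot']).as_matrix())
Z=dict(handle=.059,ear_hole=.034,base_hole=.02,pin_grip=.065,pin_tip=.01,thumbscrew_head=.046,chuck=.084,base=0,holder=0,cap_mid=.02,screwdriver_grip=.015,switchbox=0)
for cam in ('top','side'):
    im,D=manip.camera(cam); cv2.imwrite(f'pics/{cam}0.png',im[:,:,::-1])
    print(cam,manip.get_calibration(cam)['xyz'])
    for t,z in Z.items():
        for r in manip.tip_of(t,cam)[:2]:
            p=r['pixel']; print(t,round(r['p'],2),np.round(p,1),'atz',atz(cam,p,z),'dep',dep(cam,np.clip(p,0,[559,419]),D))
E
```

```text
0.0 [ 0.2642 -0.566   0.2445] [ 0.9762  0.2167 -0.0002 -0.0007] [[ 0.9061  0.423  -0.0006]
 [ 0.423  -0.9061  0.0012]
 [-0.0001 -0.0014 -1.    ]]
top [ 0.3634 -0.0583  1.0895]
handle 0.86 [339.2 207.5] atz [ 0.5808 -0.1951  0.059 ] dep [ 0.5758 -0.192   0.0828]
handle 0.31 [288.5 199.1] atz [ 0.6005 -0.0624  0.059 ] dep [ 0.605  -0.0625  0.0393]
ear_hole 0.74 [309.  230.8] atz [ 0.5216 -0.1182  0.034 ] dep [ 0.523  -0.1188  0.0248]
ear_hole 0.5 [161.3 238.4] atz [0.4926 0.273  0.034 ] dep [0.4924 0.2724 0.0359]
base_hole 0.65 [271.2 234.3] atz [ 0.5122 -0.0183  0.02  ] dep [ 0.5149 -0.0175  0.0004]
pin_grip 0.47 [158.8 222.1] atz [0.5312 0.2732 0.065 ] dep [0.5288 0.2685 0.0795]
thumbscrew_head 0.49 [147.7 252.4] atz [0.4534 0.3029 0.046 ] dep [0.4526 0.2998 0.055 ]
thumbscrew_head 0.32 [310.7 231.3] atz [ 0.5186 -0.122   0.046 ] dep [ 0.5219 -0.1234  0.0232]
chuck 0.59 [307.2 188.2] atz [ 0.6244 -0.1098  0.084 ] dep [ 0.6185 -0.1086  0.107 ]
base 0.76 [289.2 204.3] atz [ 0.5994 -0.0649  0.    ] dep [ 0.5925 -0.0647  0.0315]
holder 0.84 [160.  235.8] atz [0.5038 0.2879 0.    ] dep [0
[... 1249 characters left out ...]
22 0.3097 0.0556]
chuck 0.76 [270.  202.2] atz [ 0.6247 -0.1169  0.084 ] dep [ 0.6207 -0.0866  0.1109]
chuck 0.39 [295.  190.7] atz [ 0.5686 -0.1674  0.084 ] dep [ 0.5701 -0.1893  0.0656]
base 0.94 [277.1 242.3] atz [ 0.6011 -0.0658  0.    ] dep [ 0.5975 -0.0336  0.0334]
holder 0.95 [311.9 377.1] atz [0.4914 0.2885 0.    ] dep [0.4919 0.3095 0.0372]
cap_mid 0.91 [211.3 328. ] atz [0.7044 0.2129 0.02  ] dep [0.7002 0.2251 0.0383]
screwdriver_grip 0.79 [330.3 149.7] atz [ 0.4867 -0.4521  0.015 ] dep [ 0.4869 -0.4388  0.0244]
switchbox 0.66 [285.  157.1] atz [ 0.619  -0.4186  0.    ] dep [ 0.6137 -0.3632  0.0408]
switchbox 0.57 [329.2 372.4] atz [0.4584 0.2746 0.    ] dep [0.461  0.3044 0.0515]
```

View pics/top0.png

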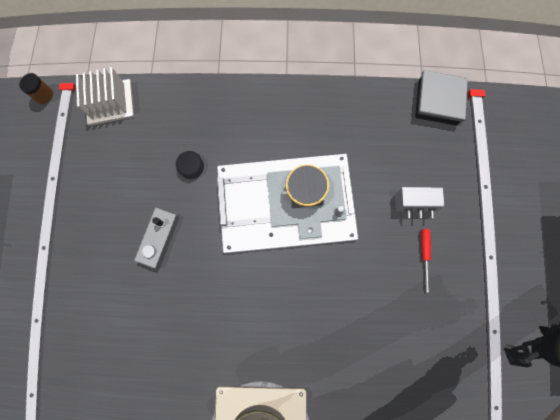

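View pics/side0.png

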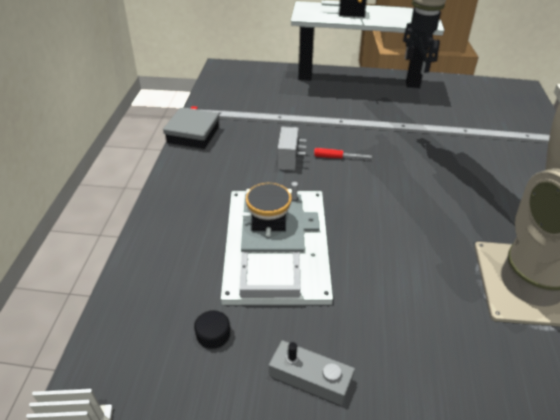

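The top view shows the carriage on the right of the base. Its tongue hole is at (309,230), the post at (340,212), the base hole at (271,234) and the park stop at the left, towards world +y. The holder at (156,238) has the pin at (158,222) and the thumbscrew at (148,252). The side view agrees. Next I'll refine the base yaw and the pin position.

Run:
```python
from h import *
np.set_printoptions(precision=4,suppress=True)
for cam in ('top','side'):
    im,D=manip.camera(cam)
    for t,z in (('base',.02),('holder',.04),('pin',.075),('pin_grip',.075),('handle',.059),('thumbscrew_head',.052),('chuck',.109)):
        for r in manip.trace(t,cam)[:1]:
            m=r['pixels'].astype(np.uint8); cs=cv2.findContours(m,0,1)[0]
            if not cs: print(t,'none');continue
            c=max(cs,key=cv2.contourArea)[:,0]
            P=np.array([atz(cam,p,z)[:2] for p in c],np.float32)
            (x,y),wh,a=cv2.minAreaRect(P*1000)
            M=np.argwhere(r['pixels'])[:,::-1]
            W=np.array([dep(cam,p,D) for p in M]); zs=np.percentile(W[:,2],[5,50,95])
            print(cam,t,round(r['p'],2),r['box'],'rect',round(x,1),round(y,1),np.array(wh),round(a,2),'z',zs,'medxyz',np.median(W,0))
```

```text
Traceback (most recent call last):
  File "h.py", line 12, in dep
    o,d=ray(cam,px); return o+d*D[int(round(px[1])),int(round(px[0]))]
        ~~~^^^^^^^^
  File "h.py", line 5, in ray
    c=manip.get_calibration(cam); K=np.array([[c['fx'],0,c['cx']],[0,c['fy'],c['cy']],[0,0,1]])
ValueError: time passes only in moves, steps and waits
```

```bash
sed -i 's/^def ray/import functools\n@functools.lru_cache\ndef cal(c): return manip.get_calibration(c)\ndef ray/; s/c=manip.get_calibration(cam)/c=cal(cam)/' h.py
cat > tr.py <<'E'
from h import *
np.set_printoptions(precision=4,suppress=True)
def go(cam,items):
    im,D=manip.camera(cam)
    for t,z in items:
        for r in manip.trace(t,cam)[:1]:
            m=r['pixels'].astype(np.uint8); cs=cv2.findContours(m,0,1)[0]
            c=max(cs,key=cv2.contourArea)[:,0]
            P=np.array([atz(cam,p,z)[:2] for p in c],np.float32)
            (x,y),wh,a=cv2.minAreaRect(P*1000)
            M=np.argwhere(r['pixels'])[:,::-1]
            W=np.array([dep(cam,p,D) for p in M]); T=W[W[:,2]>z-.01]
            print(cam,t,round(r['p'],2),np.round(r['box']),'rect',round(x,1),round(y,1),np.array(wh),round(a,2),'medxyz',np.median(W,0),'top',np.median(T,0),len(T))
E
python3 - <<'E'
from tr import *
for cam in ('top','side'): go(cam,(('base',.02),('holder',.04),('pin',.075),('handle',.07),('thumbscrew_head',.052),('chuck',.109)))
E
```

```text
top base 0.64 [218. 153. 358. 255.] rect 602.2 -54.8 [246.35  364.139] 7.34 medxyz [ 0.5922 -0.0558  0.023 ] top [ 0.5926 -0.056   0.0232] 11471
top pin 0.46 [152. 218. 167. 224.] rect 531.3 270.8 [34.956  20.6747] 54.18 medxyz [0.5306 0.2722 0.0732] top [0.5327 0.2738 0.0843] 55
top handle 0.7 [264. 166. 346. 238.] rect 595.6 -107.8 [198.0224 197.9583] 7.78 medxyz [ 0.6035 -0.1078  0.0353] top [ 0.6251 -0.1076  0.1086] 1497
top thumbscrew_head 0.69 [144. 246. 156. 256.] rect 456.6 299.0 [31.3094 34.7212] 1.68 medxyz [0.4561 0.2995 0.0509] top [0.456  0.2997 0.051 ] 135
top chuck 0.86 [286. 165. 326. 206.] rect 628.1 -106.9 [106.3991 103.2763] 1.16 medxyz [ 0.6271 -0.106   0.1087] top [ 0.6273 -0.1068  0.1088] 1416
side base 0.7 [219. 181. 333. 306.] rect 602.9 -67.8 [243.4278 416.2773] 6.74 medxyz [ 0.5971 -0.0146  0.0235] top [ 0.5976 -0.019   0.0239] 11455
side holder 0.73 [271. 341. 355. 404.] rect 495.6 298.3 [ 82.5053 156.0847] 72.15 medxyz [0.495  0.3014 0.04  ] top [0.495  0.2955 0.0407] 2007
side pin 0.58 [287. 345. 298. 364.] rect 533.6 284.5 [20.1884 44.5791] 6.61 medxyz [0.5335 0.2827 0.0683] top [0.5327 0.2817 0.0846] 111
side handle 0.57 [241. 181. 322. 254.] rect 597.5 -93.8 [186.2249 250.3935] 6.92 medxyz [ 0.6089 -0.0754  0.0372] top [ 0.6254 -0.0893  0.109 ] 1640
side thumbscrew_head 0.65 [320. 362. 342. 381.] rect 456.8 304.2 [31.5215 39.3938] 3.07 medxyz [0.4568 0.305  0.0522] top [0.4568 0.3046 0.0523] 279
side chuck 0.69 [246. 182. 290. 219.] rect 628.2 -95.0 [106.9958 129.048 ] 5.63 medxyz [ 0.6274 -0.0952  0.1095] top [ 0.6277 -0.0989  0.1098] 1185
```

```bash
python3 -m pendant '[[0.9,-0.4,0,0,0,0.3,-0.2],[1.9,-0.9,0,0,0,0.6,-0.2],[2.9,-1.4,0,0,0,0.9,-0.2],[4,-1.9,0,0,0,1.2,-0.2],[5,-2.4,0,0,0,1.5,-0.2],[6,-2.9,0,0,0,1.8,-0.2],[7,-3.4,0,0,0,2.1,-0.2],[8,-3.8,0,0,0,2.28,-0.2],[8.82,-4.12,0,0,0,2.28,-0.2],[8.82,-4.12,0,0,0,2.28,-0.2]]' 40
python3 - <<'E'
from tr import *
im,D=manip.camera('side'); r=manip.tip_of('handle','side'); print(r)
cv2.imwrite('pics/s1.png',cv2.resize(im[120:330,150:430],None,fx=2.8,fy=2.8)[:,:,::-1])
o=manip.get_obs(); print(o['clock'],o['position'],R.from_quat(o['ee_rot']).as_matrix(),o['ft_force'],o['grip_width'],o['joint_pos'])
E
```

```text
clock: 3.35
position: [0.5788, -0.1889, 0.245]
ee_rot: [0.998, 0.062, 0.0, -0.001]
ft_force: [0.3, -0.4, 1.2]
grip_width: 0.399
grasp_force: 0.0
[{'pixel': [295.3, 190.1], 'p': 0.95}, {'pixel': [315.4, 254.0], 'p': 0.66}]
3.45 [ 0.5768 -0.1933  0.2451] [[ 0.9929  0.1187 -0.0004]
 [ 0.1187 -0.9929 -0.0003]
 [-0.0005  0.0002 -1.    ]] [ 0.8278 -0.9001 -0.1346] 0.40049177288149335 [ 0.5047  0.3148 -0.3213  1.4949  0.1008  1.3485 -1.276 ]
```

View pics/s1.png

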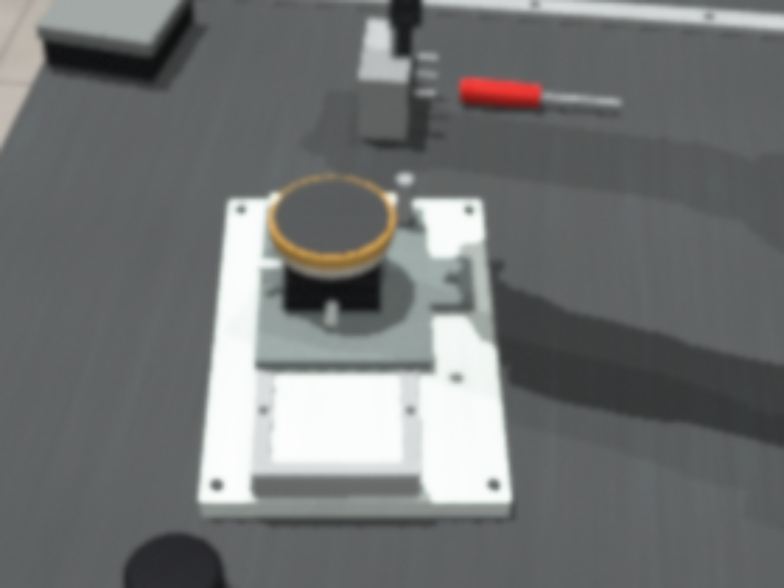

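```bash
python3 -m pendant '[[-0.06,0,0.8,0,0,0,-0.2],[-0.06,0,1.6,0,0,0,-0.2],[-0.06,0,2.3,0,0,0,-0.2],[-0.06,0,2.8,0,0,0,-0.2],[-0.06,0,3.2,0,0,0,-0.2],[-0.06,0,3.46,0,0,0,-0.2],[-0.06,0,3.46,0,0,0,-0.2],[-0.06,0,3.46,0,0,0,-1],[-0.06,0,3.46,0,0,0,-1],[-0.06,0,3.46,0,0,0,-1]]' 40
python3 - <<'E'
from tr import *
o=manip.get_obs(); print(o['clock'],o['position'],o['ft_force'],o['grip_width'],o['grasp_force'])
E
```

```text
clock: 4.7
position: [0.5745, -0.1938, 0.0734]
ee_rot: [0.998, 0.059, 0.001, 0.0]
ft_force: [-1.5, -0.9, 5.1]
grip_width: 0.17
grasp_force: 39.3
4.7 [ 0.5745 -0.1938  0.0734] [-1.4593 -0.8792  5.1108] 0.17027750531596172 39.2828768491745
```

```bash
python3 -m pendant '[[0,-0.15,0,0,0,0,-1],[0,-0.35,0,0,0,0,-1],[0,-0.55,0,0,0,0,-1],[0,-0.75,0,0,0,0,-1],[0,-0.95,0,0,0,0,-1],[0,-1.15,0,0,0,0,-1],[0,-1.35,0,0,0,0,-1],[0,-1.55,0,0,0,0,-1],[0,-1.75,0,0,0,0,-1],[0,-1.85,0,0,0,0,-1]]' 40
python3 -m pendant '[[0,-0.04,0,0,0,0,-1],[0,-0.08,0,0,0,0,-1],[0,-0.12,0,0,0,0,-1],[0,-0.15,0,0,0,0,-1],[0,-0.18,0,0,0,0,-1],[0,-0.21,0,0,0,0,-1],[0,-0.24,0,0,0,0,-1],[0,-0.27,0,0,0,0,-1],[0,-0.27,0,0,0,0,-1],[0,-0.27,0,0,0,0,-1]]' 40
```

```text
clock: 5.95
position: [0.5635, -0.1014, 0.0734]
ee_rot: [0.998, 0.059, 0.001, 0.001]
ft_force: [-0.8, -3.9, 7.9]
grip_width: 0.17
grasp_force: 39.8
clock: 7.2
position: [0.5621, -0.0901, 0.0734]
ee_rot: [0.998, 0.058, 0.001, 0.001]
ft_force: [0.1, -7.0, 6.2]
grip_width: 0.173
grasp_force: 39.7
```

```bash
python3 -m pendant '[[0,-0.02,0,0,0,0,-1],[0,-0.04,0,0,0,0,-1],[0,-0.06,0,0,0,0,-1],[0,-0.08,0,0,0,0,-1],[0,-0.1,0,0,0,0,-1],[0,-0.1,0,0,0,0,-1],[0,-0.1,0,0,0,0,-1],[0,-0.1,0,0,0,0,-1],[0,-0.1,0,0,0,0,-1],[0,-0.1,0,0,0,0,-1]]' 40
```

```text
clock: 8.45
position: [0.562, -0.0899, 0.0734]
ee_rot: [0.998, 0.057, 0.002, 0.004]
ft_force: [5.0, -21.2, 2.9]
grip_width: 0.171
grasp_force: 39.7
```

```bash
python3 -m pendant '[[0,0.04,0,0,0,0,-1],[0,0.08,0,0,0,0,-1],[0,0.08,0,0,0,0,-0.6],[0,0.08,0,0,0,0,-0.2],[0,0.08,0,0,0,0,-0.2],[0,0.08,-0.4,0,0,0,-0.2],[0,0.08,-1.2,0,0,0,-0.2],[0,0.08,-2.2,0,0,0,-0.2],[0,0.08,-3,0,0,0,-0.1],[0,0.08,-3,0,0,0,-0.1]]' 40
python3 - <<'E'
from tr import *
o=manip.get_obs(); print(o['clock'],o['position'],o['ft_force'],o['grip_width'])
print(R.from_quat(o['ee_rot']).as_matrix())
print('to pin',totool(np.array([.5325,.278,.16])-o['position']))
E
```

```text
clock: 9.7
position: [0.5628, -0.0866, 0.2257]
ee_rot: [0.998, 0.06, 0.003, 0.001]
ft_force: [-0.5, -0.3, -1.2]
grip_width: 0.451
grasp_force: 0.0
9.7 [ 0.5628 -0.0866  0.2257] [-0.4786 -0.2989 -1.1843] 0.45092522785984174
[[ 0.9929  0.1189  0.0055]
 [ 0.1189 -0.9929 -0.0007]
 [ 0.0054  0.0013 -1.    ]]
to pin [ 0.2593 -7.3147  1.3052]
```

```bash
python3 -m pendant '[[0,-0.8,0,0,0,0,-0.1],[0,-1.8,0,0,0,0,-0.1],[0,-2.8,0,0,0,0,-0.1],[0.1,-3.8,0,0,0,0,-0.1],[0.1,-4.8,0.2,0,0,0,-0.1],[0.2,-5.8,0.5,0,0,0,-0.1],[0.25,-6.7,0.9,0,0,0,-0.1],[0.26,-7.3,1.3,0,0,0,-0.1],[0.26,-7.3,1.3,0,0,0,-0.1],[0.26,-7.3,1.3,0,0,0,-0.1]]' 40
python3 - <<'E'
from tr import *
for cam in ('side','top'):
    im,D=manip.camera(cam)
    if cam=='side': cv2.imwrite('pics/s2.png',cv2.resize(im[180:410,190:400],None,fx=2.6,fy=2.6)[:,:,::-1])
    for t,z in dict(handle=.059,ear_hole=.034,base_hole=.02,pin_grip=.065,chuck=.084).items():
        for r in manip.tip_of(t,cam)[:1]: print(cam,t,round(r['p'],2),np.round(r['pixel'],1),atz(cam,r['pixel'],z),dep(cam,r['pixel'],D))
o=manip.get_obs(); print(o['clock'],o['position'],o['ft_force'],o['grip_width'])
print('to pin',totool(np.array([.5325,.278,.067])-o['position']))
E
```

```text
clock: 10.95
position: [0.5309, 0.2761, 0.1568]
ee_rot: [0.998, 0.059, -0.0, 0.0]
ft_force: [0.6, 0.3, -0.2]
grip_width: 0.451
grasp_force: 0.0
side base_hole 0.94 [314.4 251.5] [ 0.508 -0.027  0.02 ] [0.5061 0.3037 0.3717]
side pin_grip 0.5 [293.7 354. ] [0.5294 0.2813 0.065 ] [0.5292 0.2836 0.0687]
side chuck 0.97 [268.1 234.3] [ 0.615  -0.0074  0.084 ] [0.6116 0.0169 0.1085]
top handle 0.78 [298.8 215.3] [ 0.5579 -0.09    0.059 ] [ 0.553  -0.0892  0.0849]
top ear_hole 0.87 [268.8 234.3] [ 0.5101 -0.0125  0.034 ] [ 0.5147 -0.011   0.0007]
top base_hole 0.78 [274.7 234.1] [ 0.5129 -0.0276  0.02  ] [ 0.5106 -0.0281  0.0362]
top pin_grip 0.57 [157.7 221.4] [0.533  0.2763 0.065 ] [0.5296 0.2697 0.0852]
top chuck 0.68 [265.4 190.7] [ 0.6156 -0.0027  0.084 ] [ 0.6096 -0.004   0.1076]
11.55 [0.5311 0.2767 0.1573] [-0.4313  0.062   0.322 ] 0.451599419977005
to pin [ 0.0313 -0.0233  1.8069]
```

View pics/s2.png

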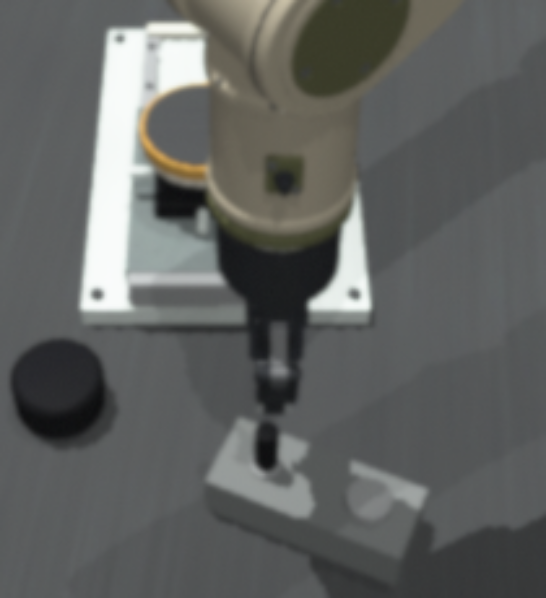

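The gripper stands above the pin (crop 265,445), and the carriage front edge is against the end block.

```bash
python3 -m pendant '[[0.03,-0.02,0.4,0,0,0,-0.1],[0.03,-0.02,0.8,0,0,0,-0.1],[0.03,-0.02,1.2,0,0,0,-0.1],[0.03,-0.02,1.5,0,0,0,-0.1],[0.03,-0.02,1.8,0,0,0,-0.1],[0.03,-0.02,1.8,0,0,0,-0.1],[0.03,-0.02,1.8,0,0,0,-1],[0.03,-0.02,1.8,0,0,0,-1],[0.03,-0.02,1.8,0,0,0,-1],[0.03,-0.02,1.8,0,0,0,-1]]' 40
```

```text
clock: 12.8
position: [0.5329, 0.2781, 0.068]
ee_rot: [0.998, 0.059, 0.001, -0.0]
ft_force: [-0.3, -0.4, 5.5]
grip_width: 0.2
grasp_force: 39.2
```

```bash
python3 -m pendant '[[0,0,-0.2,0,0,0,-1],[0,0,-0.5,0,0,0,-1],[0,0,-0.8,0,0,0,-1],[0,0,-1.2,0,0,0,-1],[0,0,-1.6,0,0,0,-1],[0,0,-2,0,0,0,-1],[0,0,-2,0,0,0,-1],[0,0,-2,0,0,0,-1],[0,0,-2,0,0,0,-1],[0,0,-2,0,0,0,-1]]' 60
python3 - <<'E'
from tr import *
o=manip.get_obs(); print(o['clock'],o['position'],o['ft_force'],o['grip_width'],o['grasp_force'])
P={}
for cam in ('side','top'):
    im,D=manip.camera(cam)
    if cam=='side': cv2.imwrite('pics/s3.png',cv2.resize(im[260:400,210:390],None,fx=4,fy=4)[:,:,::-1])
    for t,z in dict(pin_tip=.11,pin_grip=.165).items():
        for r in manip.tip_of(t,cam)[:2]: print(cam,t,round(r['p'],2),np.round(r['pixel'],1),atz(cam,r['pixel'],z),dep(cam,r['pixel'],D)); P.setdefault((t,cam),r['pixel'])
E
```

```text
clock: 14.05
position: [0.5321, 0.2778, 0.1666]
ee_rot: [0.998, 0.059, -0.001, 0.0]
ft_force: [-0.2, 0.1, -0.4]
grip_width: 0.193
grasp_force: 58.4
14.05 [0.5321 0.2778 0.1666] [-0.1533  0.0903 -0.4316] 0.19320923476400306 58.448891043663025
side pin_tip 0.45 [291.3 340.2] [0.5349 0.2812 0.11  ] [ 0.5394  0.2088 -0.001 ]
side pin_grip 0.51 [294.3 320. ] [0.5315 0.2757 0.165 ] [0.5282 0.3357 0.2495]
top pin_tip 0.5 [152.7 222.7] [0.522 0.274 0.11 ] [0.5335 0.2982 0.0389]
top pin_tip 0.43 [412.8 204.3] [ 0.5822 -0.3743  0.11  ] [ 0.59   -0.3857  0.0748]
top pin_grip 0.71 [153.4 220.1] [0.5193 0.2542 0.165 ] [0.5408 0.2973 0.0376]
top pin_grip 0.48 [145.7 215.9] [0.5289 0.2737 0.165 ] [0.5225 0.2607 0.201 ]
```

View pics/s3.png

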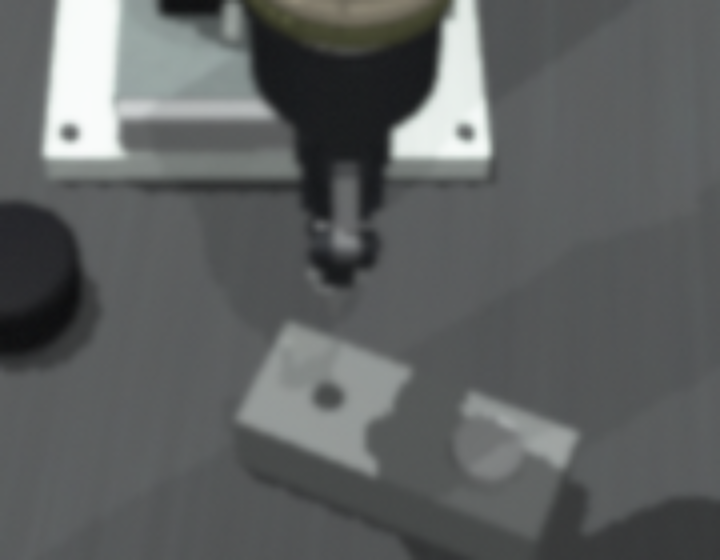

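The pin is held: its bright shank shows below the jaws at crop (325,290), and the emptied hole is at crop (328,396). I'll measure the shank in the depth image and fix the hole target.

Run:
```python
from tr import *
print('hole',atz('side',(210+328/4,260+396/4),.04),'shank',atz('side',(210+325/4,260+290/4),.118),'finger',atz('side',(210+345/4,260+240/4),.155))
for cam in ('side','top'):
    im,D=manip.camera(cam)
    g=np.argwhere(D>0)[:,::-1]; c=np.array([291,330] if cam=='side' else [150,220]); g=g[np.abs(g-c).max(1)<25]
    W=np.array([dep(cam,p,D) for p in g]); 
    for lo in np.arange(.105,.16,.008):
        m=(W[:,2]>lo)&(W[:,2]<lo+.008)&(np.hypot(W[:,0]-.532,W[:,1]-.278)<.035)
        if m.any(): print(cam,round(lo,3),m.sum(),W[m].min(0)[:2],W[m].max(0)[:2],W[m].mean(0))
```

```text
hole [0.5323 0.2772 0.04  ] shank [0.5362 0.2702 0.118 ] finger [0.5285 0.2682 0.155 ]
side 0.105 2 [0.532  0.2772] [0.534  0.2803] [0.533  0.2787 0.1105]
side 0.113 9 [0.5286 0.2784] [0.5357 0.2824] [0.5317 0.2807 0.1194]
side 0.121 11 [0.5287 0.279 ] [0.536  0.2823] [0.5326 0.2805 0.1254]
side 0.137 27 [0.522  0.2753] [0.5439 0.2896] [0.534  0.285  0.1428]
side 0.145 2 [0.5285 0.2873] [0.5339 0.2892] [0.5312 0.2882 0.1455]
side 0.153 10 [0.5218 0.2884] [0.5405 0.2941] [0.5293 0.2909 0.1582]
top 0.113 1 [0.5295 0.2731] [0.5295 0.2731] [0.5295 0.2731 0.1204]
top 0.137 10 [0.5226 0.2701] [0.5274 0.2849] [0.5241 0.2767 0.1434]
top 0.145 4 [0.5242 0.2667] [0.525  0.2779] [0.5245 0.2734 0.1481]
top 0.153 9 [0.5231 0.2615] [0.5283 0.2841] [0.5259 0.2722 0.157 ]
```

Run:
```python
from tr import *
ims=[]
for cam,c in (('top',(271,232)),('side',(313,252))):
    im,D=manip.camera(cam); x,y=c
    ims.append(cv2.resize(im[y-25:y+25,x-25:x+25],None,fx=8,fy=8,interpolation=cv2.INTER_CUBIC))
    for t,z in dict(ear_hole=.034,base_hole=.034,chuck=.084).items():
        for r in manip.tip_of(t,cam)[:2]: print(cam,t,round(r['p'],2),np.round(r['pixel'],1),atz(cam,r['pixel'],z))
cv2.imwrite('pics/c4.png',np.hstack(ims)[:,:,::-1])
```

```text
top ear_hole 0.77 [269.5 235.5] [ 0.507  -0.0144  0.034 ]
top base_hole 0.97 [271.9 232.4] [ 0.5153 -0.0205  0.034 ]
top chuck 0.59 [264.3 189.2] [0.6195 0.0002 0.084 ]
side base_hole 0.72 [316.  254.5] [ 0.5036 -0.0048  0.034 ]
side chuck 0.62 [266.7 232.7] [ 0.6188 -0.0121  0.084 ]
```

View pics/c4.png

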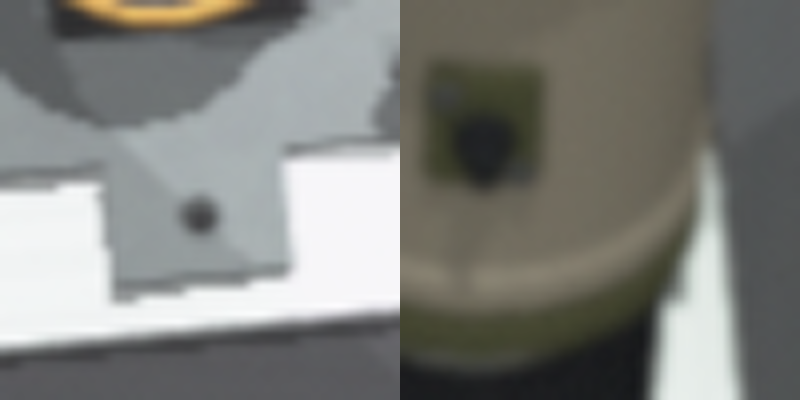

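The parked tongue hole is clearly visible at top pixel (270.5,233.4), which puts it at about (0.512,-0.017). Now I'll carry the pin over it.

```bash
python3 -m pendant '[[-0.1,0.5,0,0,0,0,-1],[-0.2,1.2,0,0,0,0,-1],[-0.4,2,0,0,0,0,-1],[-0.5,2.8,0,0,0,0,-1],[-0.7,3.6,0,0,0,0,-1],[-0.85,4.4,0,0,0,0,-1],[-1,5.2,0,0,0,0,-1],[-1.09,5.81,0,0,0,0,-1],[-1.09,5.81,0,0,0,0,-1],[-1.09,5.81,0,0,0,0,-1]]' 60
python3 -m pendant '[[0,0,0.2,0,0,0,-1],[0,0,0.4,0,0,0,-1],[0,0,0.6,0,0,0,-1],[0,0,0.8,0,0,0,-1],[0,0,1,0,0,0,-1],[0,0,1,0,0,0,-1],[0,0,1,0,0,0,-1],[0,0,1,0,0,0,-1],[0,0,1,0,0,0,-1],[0,0,1,0,0,0,-1]]' 60
python3 - <<'E'
from tr import *
o=manip.get_obs(); print(o['clock'],o['position'],o['ft_force'],o['grip_width'],R.from_quat(o['ee_rot']).as_matrix()[2])
print(totool(np.array([.512,-.017,.115])-o['position']))
ims=[]
for cam,c in (('top',(271,232)),('side',(313,240))):
    im,D=manip.camera(cam); x,y=c
    ims.append(cv2.resize(im[y-25:y+25,x-25:x+25],None,fx=8,fy=8,interpolation=cv2.INTER_CUBIC))
cv2.imwrite('pics/c5.png',np.hstack(ims)[:,:,::-1])
E
```

```text
clock: 16.1
position: [0.5127, -0.0161, 0.1674]
ee_rot: [0.998, 0.06, 0.0, -0.0]
ft_force: [0.2, 0.2, -0.4]
grip_width: 0.193
grasp_force: 58.5
clock: 17.35
position: [0.5127, -0.017, 0.1175]
ee_rot: [0.998, 0.059, 0.0, 0.0]
ft_force: [0.6, -0.0, -0.1]
grip_width: 0.194
grasp_force: 58.5
17.35 [ 0.5127 -0.017   0.1175] [ 0.6051 -0.0315 -0.1057] 0.19426660875607665 [ 0.0003  0.0002 -1.    ]
[-0.0135 -0.0016  0.0493]
```

View pics/c5.png

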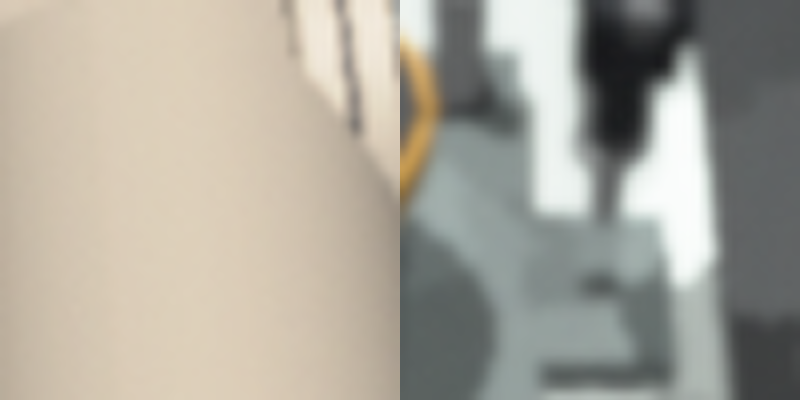

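The side half of the crop shows the hole at (198,282), with the pin tip just above it at about (205,220).

Run:
```python
from tr import *
f=lambda x,y:(288+x/8-.5,215+y/8-.5)
print('hole side',atz('side',f(198,282),.034),'top',atz('top',(270.5,233.4),.034),'tip',atz('side',f(206,218),.0595))
```

```text
hole side [ 0.5132 -0.0188  0.034 ] top [ 0.5126 -0.0169  0.034 ] tip [ 0.5123 -0.0201  0.0595]
```

```bash
python3 -m pendant '[[0,0.01,0.15,0,0,0,-1],[0,0.01,0.3,0,0,0,-1],[0,0.01,0.4,0,0,0,-1],[0,0.01,0.46,0,0,0,-1],[0,0.01,0.52,0,0,0,-1],[0,0.01,0.58,0,0,0,-1],[0,0.01,0.64,0,0,0,-1],[0,0.01,0.7,0,0,0,-1],[0,0.01,0.7,0,0,0,-1],[0,0.01,0.7,0,0,0,-1]]' 60
```

```text
clock: 18.7
position: [0.5124, -0.0172, 0.082]
ee_rot: [0.998, 0.059, -0.0, -0.0]
ft_force: [-0.7, 3.2, -2.5]
grip_width: 0.19
grasp_force: 58.5
```

```bash
python3 -m pendant '[[0,-0.02,0.05,0,0,0,-1],[0,-0.02,0.1,0,0,0,-1],[0,-0.02,0.15,0,0,0,-1],[0,-0.02,0.2,0,0,0,-1],[0,-0.02,0.25,0,0,0,-1],[0,-0.02,0.3,0,0,0,-1],[0,-0.02,0.35,0,0,0,-1],[0,-0.02,0.39,0,0,0,-1],[0,-0.02,0.41,0,0,0,-1],[0,-0.02,0.41,0,0,0,-1]]' 60
```

```text
clock: 19.95
position: [0.5126, -0.0165, 0.0621]
ee_rot: [0.998, 0.059, 0.0, 0.0]
ft_force: [-2.5, 0.5, 3.6]
grip_width: 0.191
grasp_force: 59.4
```

```bash
python3 -m pendant '[[0,-0.02,-0.01,0,0,0,-1],[0,-0.02,-0.01,0,0,0,-0.6],[0,-0.02,-0.01,0,0,0,-0.3],[0,-0.02,-0.01,0,0,0,-0.2],[0,-0.02,-0.01,0,0,0,-0.2],[0,-0.02,-0.3,0,0,0,-0.2],[0,-0.02,-0.8,0,0,0,-0.2],[0,-0.02,-1.5,0,0,0,-0.2],[0,-0.02,-2.2,0,0,0,-0.2],[0,-0.02,-2.2,0,0,0,-0.2]]' 30
python3 -m pendant '[[-0.5,-0.5,-0.3,0,0,0,-0.2],[-1,-1.2,-0.5,0,0,0,-0.2],[-1,-2,-0.5,0,0,0,-0.2],[-1,-3,-0.5,0,0,0,-0.2],[-1,-4,-0.5,0,0,0,-0.2],[-1,-5,-0.5,0,0,0,-0.2],[-1,-6,-0.5,0,0,0,-0.2],[-1,-6,-0.5,0,0,0,-0.2],[-1,-6,-0.5,0,0,0,-0.2],[-1,-6,-0.5,0,0,0,-0.2]]'
python3 - <<'E'
from tr import *
ims=[]
for cam,c in (('top',(271,220)),('side',(305,240))):
    im,D=manip.camera(cam); x,y=c
    ims.append(cv2.resize(im[y-35:y+35,x-35:x+35],None,fx=5.7,fy=5.7,interpolation=cv2.INTER_CUBIC))
    for r in manip.tip_of('pin_grip',cam)[:1]: print(cam,r,atz(cam,r['pixel'],.059))
    g=np.argwhere(D>0)[:,::-1]; g=g[np.abs(g-np.array(c)).max(1)<35]
    W=np.array([dep(cam,p,D) for p in g]); m=np.hypot(W[:,0]-.5127,W[:,1]+.017)<.022; T=W[m&(W[:,2]>.045)]
    print(cam,'knob top',np.percentile(T[:,2],[50,95,100]),'mid',T[T[:,2]>.07].mean(0))
cv2.imwrite('pics/c6.png',np.hstack(ims)[:,:,::-1])
E
```

```text
clock: 21.2
position: [0.5142, -0.0153, 0.1756]
ee_rot: [0.998, 0.059, 0.003, 0.0]
ft_force: [0.2, 0.1, 0.1]
grip_width: 0.402
grasp_force: 0.0
clock: 22.45
position: [0.4278, 0.2752, 0.1967]
ee_rot: [0.998, 0.058, 0.0, 0.0]
ft_force: [0.6, 0.1, 0.1]
grip_width: 0.399
grasp_force: 0.0
top {'pixel': [270.5, 234.9], 'p': 0.62} [ 0.5052 -0.018   0.059 ]
top knob top [0.0786 0.0817 0.0833] mid [ 0.5121 -0.0157  0.0792]
side {'pixel': [315.0, 245.2], 'p': 0.48} [ 0.5077 -0.0101  0.059 ]
side knob top [0.0687 0.0828 0.0835] mid [ 0.5132 -0.0141  0.0789]
```

View pics/c6.png

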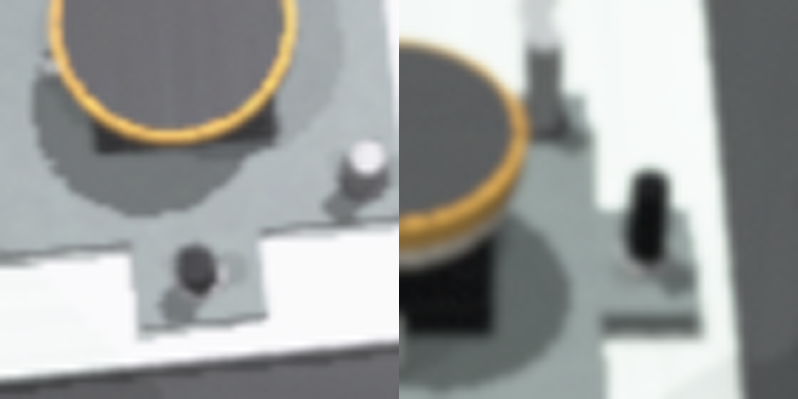

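The pin stands upright on the tongue with its knob top at about 80 mm, as it should when seated. The arm is clear.

```bash
python3 -c "
from workcell import manip
print(manip.hand_in())"
```

```text
the job is handed in; nothing more can be done
None
```

The carriage is against the park stop, the locking pin is seated upright through the tongue and let go, and the job is handed in at about 22.6 s; the hand-in returned no verdict.

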